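Gauge the height of a sawn rock block with a bridge gauge

ROBOT

A 6-joint arm with a two-finger parallel gripper is mounted at the origin on the work surface. World frame = base frame: x ahead of the robot, y to its left, z up, the work surface at z = 0. Lengths are in mm, angles in rad, forces in N, time in s.
With the tool pointing down it reaches from about 400 to 925 mm from the base axis. Payload 12.5 kg.
Tool frame: the origin (TCP) lies midway between the tips of the shut fingers; the grasp point (between the pads) lies 19 mm behind it; z points along the fingers, y is the line along which they close (so a half turn about z gives the same grasp; the last joint's range is limited). The gripper opens to 95 mm and grips with 3 to 60 N. Pads are 20 mm wide; open, the fingers measure 119 mm over their backs; the gripper's body (75 mm by 180 mm) begins 59 mm behind the grasp point.
Start: joints at [-1.233, 0.491, 1.559, -0, 1.092, -0.106], TCP at [268.384, -564.464, 189.861] pointing down, gripper open.
Joint ranges: [-3.1, 3.1], [-0.84, 2.19], [0.05, 2.79], [-1.13, 4.28], [0.06, 2.93], [-2.69, 2.69]. Speed limits (rad/s): [2.22, 2.22, 2.79, 3.14, 3.14, 3.14].

INTERFACE

Orientations are given as [roll, pitch, yaw] about the fixed x, y, z axes, in that order (R = Rz(yaw) Ry(pitch) Rx(roll)).
In Python, from cell import state, read_camera, camera_info, env gives the robot as it stands.
- The arm moves only by the tool move_arm, never from a script. Its argument "commands" is a list of rows, each a list of 3 entries, a list of its own where there are three numbers: the shift along the world's x, y, z in cm, then the turn, a rotation vector about the world's x, y, z in degrees, then the opening, from 0 (shut) to 1 (fully open). A call has 1 to 10 rows; each row shifts and turns the commanded pose from where the row before left it; what a row does not reach is not made up. A row lasts 1/10 s, in which the tool goes at most 50 mm and 8.59 degrees, less where a joint would pass 70% of its speed; a pose out of reach is approached as far as the arm can. A call with a gripper value outside its range is refused whole. The fingers move at their own pace and stop on an object; the grip force is fixed at half the most. Time passes only in rows, so rows that do not move let the fingers close. It gives the time, the measured TCP pose, the force, the opening and the grip force at its end, in the units of the state.
- state(): the state, without advancing time (a new reading comes with each control period).
- read_camera(name): name is "scene" or "side" or "wrist"; returns the picture (384x512x3 uint8, blue, green, red); there is no depth.
- camera_info(name): a dict with "K" (3x3 intrinsics, pixels), "cam_to_world" (4x4, takes a point from camera to world coordinates). Camera axes: x right, y down, z forward; pixel columns grow to the right and rows downward; lengths in mm; the calibration is good to about 2 mm. A picture is of the moment at which its call begins: read the wrist's pose just before it. camera_info takes no time and is no camera call; for the wrist camera it gives the pose at the moment of the call.
- env.job_done(): hands the job in; it is judged then, once.
The state is a dict: "t": time; "joints": joint angles; "qvel": joint speeds; "tau": joint torques, N m; "eef_pos": TCP position; "tcp_rot": TCP orientation; "ft_force": force on the tool from outside, world axes, zero at the start; "moment": the same for the moment, N m; "opening": opening from 0.0 (shut) to 1.0 (fully open); "grip_force": force on a finger pad.
Only numpy, scipy, OpenCV 4.12 (cv2) and the standard library are available. Lean on these libraries where they do the work, as an engineer would, in place of code of your own. Each camera call takes 0.05 s, during which the arm holds its last target. There are 200 camera calls.

TASK

Lay the thicker of the two sawn rock blocks flat on the granite plate, let go of it, then pick up the bridge gauge and lower it astride that block, with both legs standing flat on the plate and the sprung foot resting on the middle of the block's top, so that the gauge reads the block's height. Set both down gently, without dropping them, leave the gauge standing there, and leave everything else on the bench where it is.

Things in the scene. Friction and masses are not known exactly. Their poses are not given: they have to be found in the camera images.
- plate: Black granite surface plate, fixed to the bench: 200 (its x) x 300 (its y) x 50 mm high. Origin at the centre of its underside on the bench; its flat top is 50 mm above the origin.
- thick_block: The thicker sawn block of grey rock, 110 (its x) x 50 (its y) x 40 mm high, about 0.6 kg, lying loose on the bench. Origin at the centre of its underside; z up.
- thin_block: The thinner sawn block of the same grey rock, 110 (x) x 50 (y) x 26 mm high, loose; not wanted. Origin at the centre of its underside.
- gauge: Bridge gauge, loose, about 0.8 kg, standing on two legs; the same after a half turn. Steel bar along its x, 128 x 34 mm, underside 60 mm above the feet; legs at x = +-55 mm, each on a flat foot 16 (x) x 60 (y) mm, 94 mm clear between them. A dark upright indicator box stands on the bar, a sprung spindle hangs under it. Origin between the legs, level with the feet's undersides; z up.
- gauge_grip (a point): Where to hold the gauge: the middle of its indicator box, 148 mm above the gauge's origin on its z axis and 23 mm below the box's top. The box is 46 (gauge x) x 26 (gauge y) x 86 mm high, from 85 to 171 mm above the feet; pinch it across its 26 mm (along the gauge's y). The display is on its -y side.
- foot (a joint): How far the gauge's sprung foot is pushed up, in m: 0 when the foot hangs at the level of the legs' undersides (also when the gauge stands on a flat plane), 0.040 when the gauge stands flat astride the thick block, 0.026 for the thin one; travel 0.050. A light spring (1 N at 0, 25 N/m) presses it down; the gauge's own weight overcomes it.
- foot_tip (a point): Centre of the underside of the gauge's sprung foot, a flat steel disc 20 mm across on an 8 mm spindle, on the gauge's z axis; rises with the joint.
- core: Drill core of the same rock standing on end, diameter 48, 85 mm high, loose bystander. Origin at the centre of its underside.
- dish: Shallow white dish, 90 mm across, 16 mm high, loose bystander. Origin at the centre of its underside.
- brush: Brush 130 mm long lying on the bench, loose bystander.
- can: Screw-top objective case, grey with a black cap, 40 mm across, 62 mm high, loose bystander. Origin at the centre of its underside.
- jar: Amber jar with a black lid, 50 mm across, 85 mm high, loose bystander. Origin at the centre of its underside.
- slide_box: Closed wooden slide box, 97 x 177 x 38 mm high, loose bystander beyond the plate. Origin at the centre of its underside.
Not all that is in view belongs to the job. What is meant by the gauge is not orange or pink, and is the larger of those in its own colour.

How it is judged (in metres and radians):
On the way:
1. the thicker block lies flat on the granite plate, let go, the gauge not yet on it (z of thick_block in the frame of plate between 0.0475 and 0.0525 m and angle between thick_block's own z axis and vertical below 0.04 rad and linear speed of thick_block below 0.02 m/s and contact force between the fingers and thick_block below 0.1 N and contact force between gauge and thick_block below 0.05 N), for 0.2 s.
At the end, for the whole second after the job is handed in: The thicker block lies flat on the plate and the gauge stands flat on the plate astride it (each within 2.5 mm of the plate's top and 0.04 rad of level), its foot pushed up 40 mm +-2 mm and within 15 mm of the block's middle, both at rest and released (z of thick_block in the frame of plate between 0.0475 and 0.0525 m and angle between each of thick_block, gauge's own z axis and vertical below 0.04 rad and z of gauge in the frame of plate between 0.0475 and 0.0525 m and value of joint foot between 0.038 and 0.042 m and horizontal distance between foot_tip and thick_block below 0.015 m and linear speed of each of gauge, thick_block below 0.01 m/s and contact force between the fingers and gauge below 0.1 N); the robot touches nothing.
It fails at once if the gauge is banged down: more than 80 N between it and the plate or the thicker block (contact force between gauge and plate above 80 N or contact force between gauge and thick_block above 80 N).
It fails at once if the gauge or the thicker block is dropped: out of the fingers and moving faster than 0.35 m/s (a fall of roughly 10 mm) ((linear speed of gauge above 0.35 m/s and contact force between the fingers and gauge below 0.1 N) or (linear speed of thick_block above 0.35 m/s and contact force between the fingers and thick_block below 0.1 N)).
It fails at once if the gauge is tipped over (more than 35 degrees) (angle between gauge's own z axis and vertical above 0.61 rad).
It fails at once if a bystander (thinner block, core, dish, brush, case, jar, slide box) is moved more than 30 mm (distance of any of thin_block, core, dish, brush, can, jar, slide_box from where it was at the start of the episode above 0.03 m).
It also fails if it takes over 61 s, if anything falls off the work surface, if the arm or the gripper's body presses on something with over 40 N, if the wrist force passes 120 N, or if a joint passes its speed limit or range.

## Working session

There is one attempt and no reset: what is moved stays moved. The work goes in short steps, Python scripts to look and compute and a tool call to move; the robot and the scene stay as the last step left them, time stands still between calls to the robot, and variables do not carry over. Pictures are saved under pics/ and viewed, at most 10 in all, crops included, and the job is handed in when it is done.

Besides the shell and the picture viewer there is one more tool, called after "Call:" as name(argument=value, ...), one argument or row to a line, values as JSON. move_arm: Moves the arm, as the interface text tells. Its arguments: {"type":"object","properties":{"commands":{"type":"array"}},"required":["commands"]}

```bash
mkdir -p pics; ls
cat > h.py <<'E'
import numpy as np, cv2
from cell import state, read_camera, camera_info, env
def ray(ci,u,v,z):
    K=np.array(ci["K"]);T=np.array(ci["cam_to_world"])
    d=T[:3,:3]@np.linalg.inv(K)@np.array([u,v,1.0]);o=T[:3,3]
    return o+d*(z-o[2])/d[2]
def proj(ci,p):
    K=np.array(ci["K"]);T=np.array(ci["cam_to_world"])
    q=K@(T[:3,:3].T@(np.array(p,float)-T[:3,3]));return q[:2]/q[2]
E
python3 - <<'E'
from h import *
for n in("scene","side"):
    im=read_camera(n);cv2.imwrite(f"pics/{n}0.png",im);ci=camera_info(n);print(n,np.round(ci["K"],1).tolist(),np.round(ci["cam_to_world"],3).tolist())
print(state())
E
```

```text
pics
scene [[390.7, 0.0, 252.8], [0.0, 390.7, 194.3], [0.0, 0.0, 1.0]] [[0.168, 0.821, -0.545, 1255.067], [0.986, -0.136, 0.098, -102.704], [0.006, -0.554, -0.832, 1211.904], [0.0, 0.0, 0.0, 1.0]]
side [[347.7, 0.0, 255.3], [0.0, 347.7, 188.3], [0.0, 0.0, 1.0]] [[-0.873, -0.373, 0.313, 152.285], [-0.487, 0.678, -0.551, 672.768], [-0.007, -0.633, -0.774, 994.771], [0.0, 0.0, 0.0, 1.0]]
{'t': 0.1, 'joints': array([-1.23259454e+00,  4.91498909e-01,  1.55938350e+00, -9.01840267e-06,
        1.09166939e+00, -1.05570173e-01]), 'qvel': array([ 0.00112901, -0.001257  , -0.00168256, -0.00012411,  0.00015155,
        0.00146731]), 'tau': array([ 2.30397192e-03, -6.13625479e+01, -2.58605576e+01,  6.93773618e-02,
        4.70225536e-02, -5.11996939e-05]), 'eef_pos': array([ 268.30234849, -564.22866182,  189.32214266]), 'tcp_rot': array([-3.14063800e+00, -9.31148272e-05,  4.43776080e-01]), 'ft_force': array([-0.80828393, -0.00987932,  0.54702957]), 'moment': array([-0.08638508,  0.0312487 , -0.01666658]), 'grip_force': 0.0, 'opening': 1.0004716210151121}
```

View pics/scene0.png

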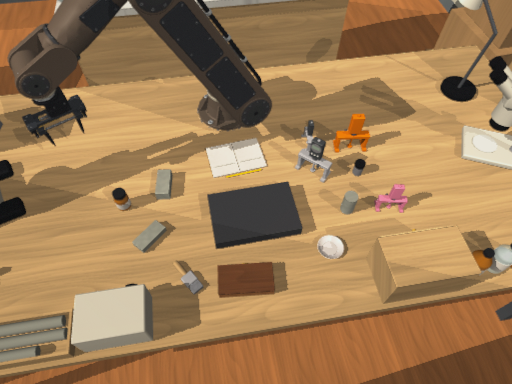

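View pics/side0.png

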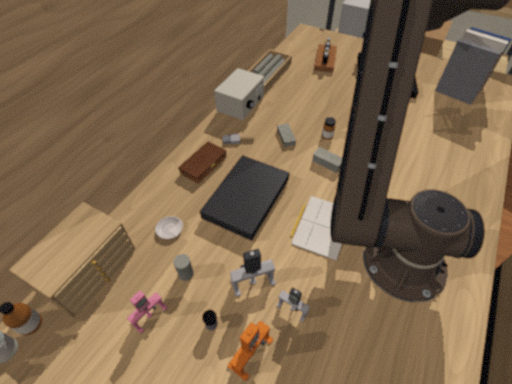

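The larger grey gauge is at scene (315,157) / side (253,270). The blocks are at scene (164,183) and (150,236), and at side (328,159) and (286,135). The plate is at scene (254,213). I'll enlarge the crops.

Run:
```python
from h import *
a=cv2.imread("pics/scene0.png");b=cv2.imread("pics/side0.png")
def c(im,x,y,w,h,s): return cv2.resize(im[y:y+h,x:x+w],(w*s,h*s),interpolation=cv2.INTER_CUBIC)
A=c(a,125,160,66,100,6)   # 396x600
A=cv2.resize(A,(330,500)) # scale5
B=c(b,270,115,80,60,5)    # 400x300
G=c(b,215,235,80,60,5)    # 
out=np.zeros((600,730,3),np.uint8);out[:500,:330]=A;out[:300,330:730]=B;out[300:600,330:730]=G
cv2.imwrite("pics/crop1.png",out)
ca,cb=camera_info("scene"),camera_info("side")
for n,p,q in(("b1",(164,183),(328,159)),("b2",(150,236),(286,135))):
    for z in(26,40): print(n,z,ray(ca,*p,z).round(),ray(cb,*q,z).round())
# plate top corners
for n,im,ci in(("s",a,ca),("d",b,cb)):
    m=(im.max(2)<50).astype(np.uint8);m=cv2.morphologyEx(m,cv2.MORPH_OPEN,np.ones((5,5)))
    k,l,st,ce=cv2.connectedComponentsWithStats(m)
    for i in range(1,k):
        if st[i,4]>1500: print(n,st[i],ce[i].round(),ray(ci,*ce[i],45).round())
```

```text
b1 26 [ 375. -280.   26.] [ 369. -280.   26.]
b1 40 [ 385. -278.   40.] [ 366. -266.   40.]
b2 26 [ 589. -337.   26.] [ 571. -325.   26.]
b2 40 [ 597. -334.   40.] [ 565. -311.   40.]
s [ 163    4   58   64 1956] [191.  36.] [-479. -107.   45.]
```

View pics/crop1.png

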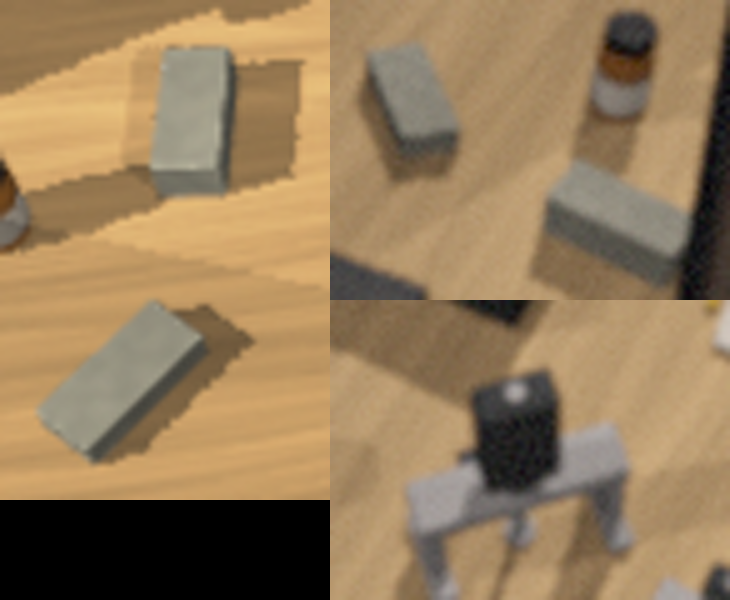

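The crop shows that the block nearer the robot, scene (164,183), has the taller side faces. The other one is clearly thinner. Next I'll compute the poses.

Run:
```python
from h import *
ca,cb=camera_info("scene"),camera_info("side")
def show(n,ci,pts,z):
    P=np.array([ray(ci,*p,z) for p in pts])[:,:2];r=cv2.minAreaRect(P.astype(np.float32));print(n,P.mean(0).round(),[round(float(np.linalg.norm(P[i]-P[i-1]))) for i in range(len(P))],r)
s1=[(158,169.6),(170.6,170),(169,193.6),(156.4,193.6)];d1=[(319,147),(342,158),(338.4,166),(313.6,155)]
show("b1s",ca,s1,40);show("b1d",cb,d1,40)
a=cv2.imread("pics/scene0.png");b=cv2.imread("pics/side0.png")
for n,im,ci,seed in(("s",a,ca,(254,213)),("d",b,cb,(247,195))):
    m=(cv2.cvtColor(im,cv2.COLOR_BGR2GRAY)<75).astype(np.uint8);k,l=cv2.connectedComponents(m)
    m=(l==l[seed[1],seed[0]]).astype(np.uint8);c=max(cv2.findContours(m,0,2)[0],key=cv2.contourArea)
    ap=cv2.approxPolyDP(cv2.convexHull(c),4,True)[:,0];print(n,m.sum(),ap.tolist(),[ray(ci,*p,50)[:2].round().tolist() for p in ap], np.median(im[m>0],0))
print("box top",ray(cb,252,253,171).round(),ray(ca,318,143,171).round())
```

```text
b1s [ 378. -280.] [109, 47, 107, 45] ((377.1993103027344, -280.0372314453125), (47.25566482543945, 111.30272674560547), 83.91311645507812)
b1d [ 371. -279.] [51, 101, 46, 104] ((370.15234375, -280.3483581542969), (50.79297637939453, 107.29679107666016), 85.16436767578125)
s 4564 [[287, 182], [300, 233], [216, 247], [208, 195]] [[461.0, 166.0], [674.0, 164.0], [679.0, -120.0], [471.0, -124.0]] [60. 59. 60.]
d 4195 [[242, 156], [288, 174], [252, 239], [204, 219], [200, 212]] [[656.0, -114.0], [463.0, -115.0], [443.0, 185.0], [619.0, 195.0], [646.0, 178.0]] [58. 58. 60.]
box top [385. 285. 171.] [398. 282. 171.]
```

The thick block is at about (374,-280) with its long axis about -6° from x, and its size agrees at z=40. The plate centre is about (560,28). I'll move above the block.

Call:
move_arm(
  commands=[
    [[1.1, 2.85, 0.2], [0, 0, -3.1], 1],
    [[1.1, 2.85, 0.2], [0, 0, -3.1], 1],
    [[1.1, 2.85, 0.2], [0, 0, -3.1], 1],
    [[1.1, 2.85, 0.2], [0, 0, -3.1], 1],
    [[1.1, 2.85, 0.2], [0, 0, -3.1], 1],
    [[1.1, 2.85, 0.2], [0, 0, -3.1], 1],
    [[1.1, 2.85, 0.2], [0, 0, -3.1], 1],
    [[1.1, 2.85, 0.2], [0, 0, -3.1], 1],
    [[1.1, 2.85, 0.2], [0, 0, -3.1], 1],
    [[0.7, 2.7, 0.2], [0, 0, -3.1], 1],
  ],
)

```text
t: 1.1
eef_pos: [374.7, -279.6, 209.8]
tcp_rot: [-3.141, 0.0, -0.099]
ft_force: [0.4, -0.2, 0.2]
opening: 1.002
grip_force: 0.0
```

```bash
cat > look.py <<'E'
from h import *
import sys
s=state();ci=camera_info("wrist");im=read_camera("wrist");n=sys.argv[1]
cv2.imwrite(f"pics/{n}.png",im);np.savez(f"pics/{n}.npz",K=ci["K"],cam_to_world=ci["cam_to_world"])
print(s["t"],s["eef_pos"].round(1),s["tcp_rot"].round(3),s["opening"]);print(np.round(ci["cam_to_world"],3).tolist())
E
python3 look.py w1
```

```text
1.1 [ 374.7 -279.6  209.8] [-3.141  0.    -0.099] 1.0024399048899866
[[-0.098, -0.962, -0.255, 446.027], [-0.995, 0.095, 0.024, -285.512], [0.001, 0.256, -0.967, 403.892], [0.0, 0.0, 0.0, 1.0]]
```

View pics/w1.png

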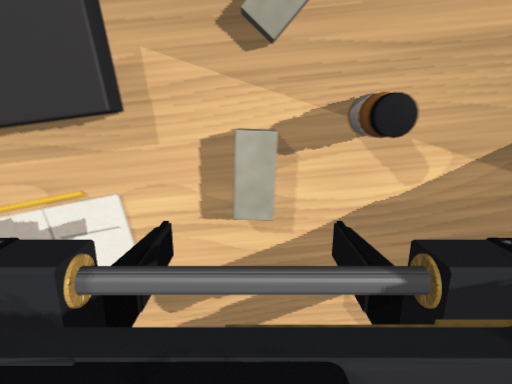

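The wrist view shows the block's top at (236,129), (278,131), (273,219), (234,218). The near plate corner is at about (108,113), and the jar cap is at (394,115).

Run:
```python
from h import *
ci=dict(np.load("pics/w1.npz"));print(ci["K"][0])
P=np.array([ray(ci,*p,40)[:2] for p in[(236,129),(278,131),(273,219),(234,218)]]);print(P.round(),P.mean(0).round(1),cv2.minAreaRect(P.astype(np.float32)))
print("plate c",ray(ci,108,113,50).round(),ray(ci,121,110,0).round(),ray(ci,86,0,50).round(),"jar",ray(ci,394,115,85).round())
im=cv2.imread("pics/w1.png");m=cv2.inRange(cv2.cvtColor(im,cv2.COLOR_BGR2HSV),(0,0,90),(180,55,200))
m=cv2.morphologyEx(m,cv2.MORPH_OPEN,np.ones((5,5)));k,l,st,ce=cv2.connectedComponentsWithStats(m)
i=l[175,255];c=max(cv2.findContours((l==i).astype(np.uint8),0,2)[0],key=cv2.contourArea);r=cv2.minAreaRect(c);print(st[i],r,ray(ci,*r[0],40))
```

```text
[307.95019622   0.         252.24640478]
[[ 431. -265.]
 [ 424. -314.]
 [ 317. -299.]
 [ 323. -251.]] [ 373.6 -282.3] ((373.64312744140625, -282.276611328125), (48.67429733276367, 108.67512512207031), 82.28909301757812)
plate c [ 462. -127.   50.] [ 467. -121.    0.] [ 574. -128.   50.] jar [ 431. -427.   85.]
[ 234  129   43   91 3587] ((255.0223846435547, 174.00033569335938), (41.26406478881836, 89.989990234375), 0.8550974130630493) [ 375.96691578 -282.28480949   40.        ]
```

Call:
move_arm(
  commands=[
    [[0, -0.25, -3.5], [0, 0, -1.8], 1],
    [[0, 0, -3.5], [0, 0, 0], 1],
    [[0, 0, -3.5], [0, 0, 0], 1],
    [[0, 0, -3.5], [0, 0, 0], 1],
    [[0, 0, -2.5], [0, 0, 0], 1],
    [[0, 0, -2], [0, 0, 0], 1],
    [[0, 0, -1], [0, 0, 0], 1],
    [[0, 0, 0], [0, 0, 0], 0],
    [[0, 0, 0], [0, 0, 0], 0],
    [[0, 0, 0], [0, 0, 0], 0],
  ],
)

```text
t: 2.15
eef_pos: [374.8, -283.9, 15.8]
tcp_rot: [3.14, -0.001, -0.129]
ft_force: [-0.5, -0.0, -0.5]
opening: 0.803
grip_force: 0.0
```

Call:
move_arm(
  commands=[
    [[0, 0, 0], [0, 0, 0], 0],
    [[0, 0, 0], [0, 0, 0], 0],
    [[0, 0, 0], [0, 0, 0], 0],
  ],
)

```text
t: 2.45
eef_pos: [374.5, -283.6, 15.2]
tcp_rot: [3.141, -0.001, -0.129]
ft_force: [0.3, 1.0, 0.3]
opening: 0.551
grip_force: 0.0
```

Call:
move_arm(
  commands=[
    [[0, 0, 0], [0, 0, 0], 0],
    [[0, 0, 0], [0, 0, 0], 0],
    [[0, 0, 0], [0, 0, 0], 0],
    [[0, 0, 0], [0, 0, 0], 0],
  ],
)

```text
t: 2.85
eef_pos: [374.7, -283.6, 15.5]
tcp_rot: [3.141, -0.001, -0.129]
ft_force: [0.1, 1.1, 8.7]
opening: 0.213
grip_force: 4.6
```

```bash
python3 look.py w2
python3 - <<'E'
from h import *
w=cv2.imread("pics/w2.png")
b=read_camera("side")
cv2.imwrite("pics/c2.png",np.vstack([cv2.resize(w,(512,384))[100:384],cv2.resize(b[100:205,230:400],(512,316))]))
s=state();print(s["opening"],s["grip_force"],s["ft_force"])
E
```

```text
2.85 [ 374.7 -283.6   15.5] [ 3.141e+00 -1.000e-03 -1.290e-01] 0.21341795432421853
[[-0.127, -0.959, -0.253, 445.581], [-0.992, 0.123, 0.031, -291.411], [0.002, 0.255, -0.967, 209.671], [0.0, 0.0, 0.0, 1.0]]
0.13155236788078045 4.4515207488620945 [0.20468217 0.97669331 9.0136414 ]
```

View pics/c2.png

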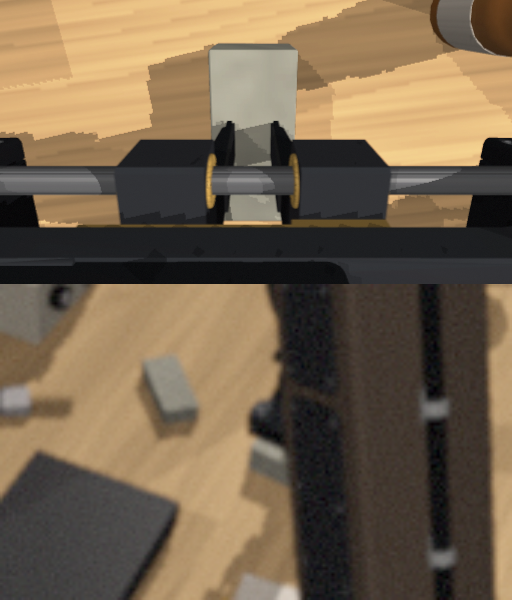

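The fingers look narrower than the block, as if they were over its top rather than around it. I'll look at this from the scene camera, enlarged.

Run:
```python
from h import *
a=read_camera("scene");w=read_camera("wrist")
x=cv2.resize(a[140:215,125:205],(640,600),interpolation=cv2.INTER_CUBIC)[:, :400]
y=cv2.resize(w[130:330,190:320],(390,600),interpolation=cv2.INTER_CUBIC)
cv2.imwrite("pics/c3.png",np.hstack([x,y]))
s=state();print(s["eef_pos"],s["opening"],s["grip_force"],s["ft_force"])
c=camera_info("scene");print([ (proj(c,(374,-283,z))).round(1).tolist() for z in(15,40,75)])
```

```text
[ 374.78096676 -283.73717309   15.48595715] 0.043303502734406314 4.3196699023246765 [ 0.55017157 -0.08553277  8.61329184]
[[163.8, 184.7], [162.5, 180.8], [160.7, 175.1]]
```

View pics/c3.png

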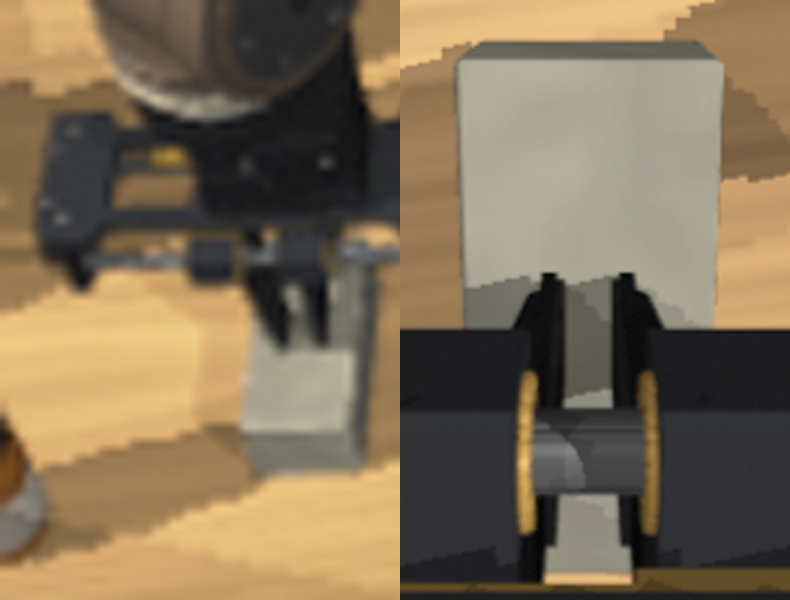

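The fingertips sit at the block's top surface even though the reported TCP z is 15. I'll open the gripper and check the real finger length.

Call:
move_arm(
  commands=[
    [[0, 0, 0], [0, 0, 0], 1],
    [[0, 0, 0], [0, 0, 0], 1],
    [[0, 0, 0], [0, 0, 0], 1],
    [[0, 0, 0], [0, 0, 0], 1],
  ],
)

```text
t: 3.45
eef_pos: [375.0, -284.5, 15.5]
tcp_rot: [3.14, -0.002, -0.129]
ft_force: [-1.2, -3.7, 6.6]
opening: 0.328
grip_force: 3.2
```

Call:
move_arm(
  commands=[
    [[0, 0, 0], [0, 0, 0], 1],
    [[0, 0, 0], [0, 0, 0], 1],
    [[0, 0, 0], [0, 0, 0], 1],
    [[0, 0, 0], [0, 0, 0], 1],
  ],
)

```text
t: 3.85
eef_pos: [374.3, -283.3, 14.8]
tcp_rot: [-3.141, 0.0, -0.129]
ft_force: [-0.6, -0.3, -0.3]
opening: 0.66
grip_force: 0.0
```

Call:
move_arm(
  commands=[
    [[0, 0, 0], [0, 0, 0], 1],
    [[0, 0, 0], [0, 0, 0], 1],
    [[0, 0, 0], [0, 0, 0], 1],
    [[0, 0, 0], [0, 0, 0], 1],
  ],
)

```text
t: 4.25
eef_pos: [374.3, -283.4, 14.8]
tcp_rot: [-3.142, 0.0, -0.129]
ft_force: [-0.6, 0.1, -0.2]
opening: 0.976
grip_force: 0.0
```

```bash
python3 look.py w3
```

```text
4.25 [ 374.3 -283.4   14.8] [-3.142  0.    -0.129] 0.9761098795826371
[[-0.127, -0.959, -0.254, 445.411], [-0.992, 0.123, 0.032, -291.347], [0.001, 0.256, -0.967, 208.925], [0.0, 0.0, 0.0, 1.0]]
```

View pics/w3.png

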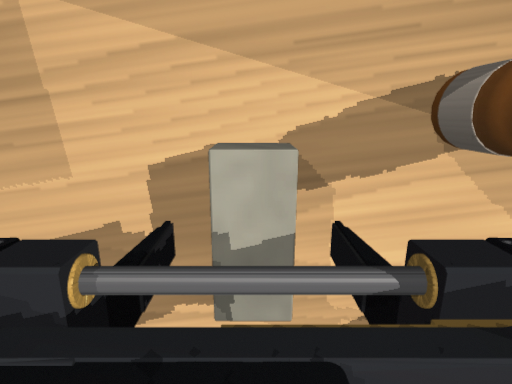

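The gripper is open, the fingers are beside the block at columns 170 and 335, and the block hasn't moved. I'll probe downward gently.

Call:
move_arm(
  commands=[
    [[0, 0, -0.5], [0, 0, 0], 1],
    [[0, 0, -0.5], [0, 0, 0], 1],
    [[0, 0, 0], [0, 0, 0], 1],
  ],
)

```text
t: 4.6
eef_pos: [374.1, -283.2, 4.1]
tcp_rot: [-3.141, 0.001, -0.129]
ft_force: [-0.3, 0.4, 0.2]
opening: 1.001
grip_force: 0.0
```

Call:
move_arm(
  commands=[
    [[0, 0, -0.2], [0, 0, 0], 1],
    [[0, 0, -0.2], [0, 0, 0], 1],
    [[0, 0, 0], [0, 0, 0], 1],
  ],
)

```text
t: 4.9
eef_pos: [374.3, -283.4, 0.7]
tcp_rot: [-3.142, 0.0, -0.129]
ft_force: [-0.7, -0.3, 0.8]
opening: 1.0
grip_force: 0.0
```

Call:
move_arm(
  commands=[
    [[0, 0, -0.2], [0, 0, 0], 1],
    [[0, 0, 0], [0, 0, 0], 1],
  ],
)

```text
t: 5.1
eef_pos: [374.3, -283.4, -1.3]
tcp_rot: [3.142, 0.0, -0.129]
ft_force: [-0.2, 0.1, -0.5]
opening: 1.0
grip_force: 0.0
```

There is no contact at TCP z = -1.3, so the reported TCP height is offset from the tips. I'll keep probing.

Call:
move_arm(
  commands=[
    [[0, 0, -0.4], [0, 0, 0], 1],
    [[0, 0, -0.3], [0, 0, 0], 1],
    [[0, 0, 0], [0, 0, 0], 1],
  ],
)

```text
t: 5.4
eef_pos: [374.2, -283.3, -8.6]
tcp_rot: [-3.141, 0.001, -0.129]
ft_force: [0.2, -0.4, 0.2]
opening: 1.003
grip_force: 0.0
```

Call:
move_arm(
  commands=[
    [[0, 0, -0.3], [0, 0, 0], 1],
    [[0, 0, -0.2], [0, 0, 0], 1],
    [[0, 0, 0], [0, 0, 0], 1],
  ],
)

```text
t: 5.7
eef_pos: [374.3, -283.4, -13.4]
tcp_rot: [-3.141, 0.0, -0.129]
ft_force: [-0.3, -0.3, 0.6]
opening: 1.003
grip_force: 0.0
```

The tips should now be about 12 mm up. I'll close on the block.

Call:
move_arm(
  commands=[
    [[0, 0, 0], [0, 0, 0], 0],
    [[0, 0, 0], [0, 0, 0], 0],
    [[0, 0, 0], [0, 0, 0], 0],
    [[0, 0, 0], [0, 0, 0], 0],
    [[0, 0, 0], [0, 0, 0], 0],
    [[0, 0, 0], [0, 0, 0], 0],
    [[0, 0, 0], [0, 0, 0], 0],
    [[0, 0, 0], [0, 0, 0], 0],
  ],
)

```text
t: 6.5
eef_pos: [374.4, -283.5, -13.1]
tcp_rot: [3.141, -0.0, -0.129]
ft_force: [0.4, 0.1, 1.0]
opening: 0.525
grip_force: 30.0
```

The block is gripped: opening 0.525 is 50 mm, with 30 N of grip. Before choosing the block's orientation on the plate, I'll measure the gauge's bar direction from both views.

Run:
```python
from h import *
ca,cb=camera_info("scene"),camera_info("side")
L,R=ray(cb,231.4,273,85),ray(cb,272,261,85);print(L,R,np.degrees(np.arctan2(*(R-L)[1::-1])),np.linalg.norm(R-L))
print("box top",[ray(cb,253,253,171).round(),ray(ca,318,143,171).round()])
a=cv2.imread("pics/scene0.png");cv2.imwrite("pics/g1.png",cv2.resize(a[110:220,275:415],(700,550),interpolation=cv2.INTER_CUBIC))
```

```text
[429.06197944 327.47026937  85.        ] [346.05210462 238.91248144  85.        ] -133.14789526348306 121.38006888012745
box top [array([383., 284., 171.]), array([398., 282., 171.])]
```

View pics/g1.png

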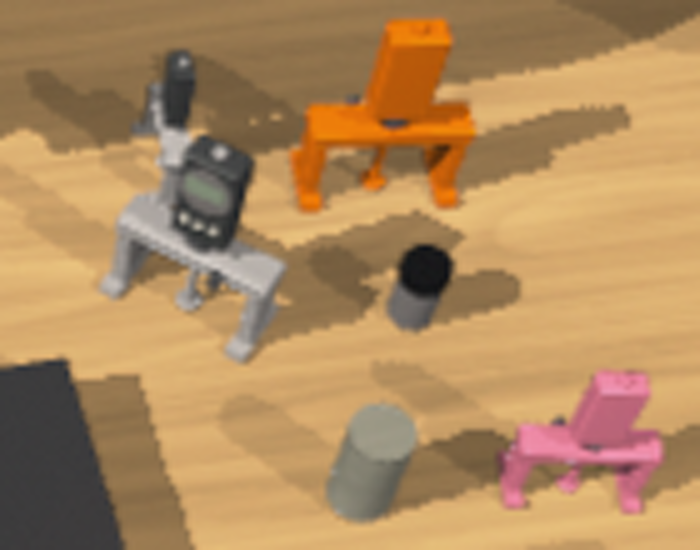

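Call:
move_arm(
  commands=[
    [[0, 0, 0.5], [0, 0, 0], 0],
    [[0, 0, 1.5], [0, 0, 0], 0],
    [[0, 0, 2.5], [0, 0, 0], 0],
    [[0, 0, 2.5], [0, 0, 0], 0],
    [[0, 0, 2.5], [0, 0, 0], 0],
    [[0, 0, 1.5], [0, 0, 0], 0],
    [[0, 0, 0.5], [0, 0, 0], 0],
  ],
)

```text
t: 7.2
eef_pos: [374.5, -283.5, 103.2]
tcp_rot: [3.141, -0.001, -0.129]
ft_force: [-1.2, -0.5, -6.6]
opening: 0.521
grip_force: 30.0
```

The larger grey gauge is in the crop at (215,200) with its bar at about +47°. The small grey one stands behind it at (180,110). I'll carry the block to the plate and lay it along x.

Call:
move_arm(
  commands=[
    [[1, 1.5, 0], [0, 0, 0.4], 0],
    [[1.6, 2.6, 0], [0, 0, 0.7], 0],
    [[1.7, 2.8, 0], [0, 0, 0.7], 0],
    [[1.7, 2.8, 0], [0, 0, 0.7], 0],
    [[1.7, 2.8, 0], [0, 0, 0.7], 0],
    [[1.7, 2.8, 0], [0, 0, 0.7], 0],
    [[1.7, 2.8, 0], [0, 0, 0.7], 0],
    [[1.7, 2.8, 0], [0, 0, 0.7], 0],
    [[1.7, 2.8, 0], [0, 0, 0.7], 0],
    [[1.7, 2.8, 0], [0, 0, 0.7], 0],
  ],
)

```text
t: 8.2
eef_pos: [536.3, -17.1, 100.8]
tcp_rot: [-3.141, 0.002, -0.011]
ft_force: [-0.4, -0.2, -5.5]
opening: 0.523
grip_force: 30.0
```

Call:
move_arm(
  commands=[
    [[1.5, 2.6, 0], [0, 0, 0.4], 0],
    [[0.9, 1.5, -0.5], [0, 0, 0], 0],
    [[0.1, 0.4, -2], [0, 0, 0], 0],
    [[0, 0, -1.5], [0, 0, 0], 0],
    [[0, 0, -0.5], [0, 0, 0], 0],
    [[0, 0, 0], [0, 0, 0], 0],
  ],
)

```text
t: 8.8
eef_pos: [560.6, 26.3, 55.8]
tcp_rot: [3.142, 0.002, -0.005]
ft_force: [1.0, 0.8, -4.9]
opening: 0.526
grip_force: 30.0
```

```bash
python3 look.py w4; python3 -c "
from h import *
s=state();print(s['joints'].round(3),s['ft_force'])
ci=dict(np.load('pics/w4.npz'));print([proj(ci,(x,y,50)).round().tolist() for x,y in((663,174),(663,-126))])"
```

```text
8.8 [560.6  26.3  55.8] [ 3.142e+00  2.000e-03 -5.000e-03] 0.5255575806102398
[[-0.004, -0.966, -0.258, 632.744], [-1.0, 0.004, -0.0, 27.194], [0.001, 0.258, -0.966, 249.709], [0.0, 0.0, 0.0, 1.0]]
[-0.071  0.573  1.844 -0.     0.725  1.505] [-0.43379223  0.24481517 -5.81575766]
[[7.0, 62.0], [507.0, 60.0]]
```

View pics/w4.png

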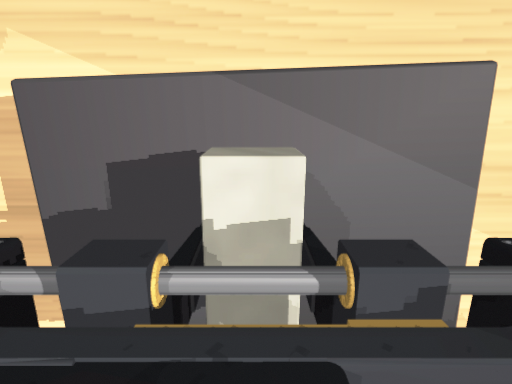

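The block hangs over the plate. The plate's far corners are at (12,82) and (495,63), so it is turned about 2°, and the block is well inside it. I'll lower it gently.

Call:
move_arm(
  commands=[
    [[0, 0, -0.7], [0, 0, 0], 0],
    [[0, 0, -0.5], [0, 0, 0], 0],
    [[0, 0, -0.3], [0, 0, 0], 0],
    [[0, 0, 0], [0, 0, 0], 0],
  ],
)

```text
t: 9.25
eef_pos: [561.2, 26.5, 41.5]
tcp_rot: [3.142, 0.001, -0.005]
ft_force: [-0.3, -0.8, -6.0]
opening: 0.525
grip_force: 30.0
```

Call:
move_arm(
  commands=[
    [[0, 0, -0.15], [0, 0, 0], 0],
    [[0, 0, -0.1], [0, 0, 0], 0],
    [[0, 0, 0], [0, 0, 0], 0],
  ],
)

```text
t: 9.55
eef_pos: [561.4, 26.5, 39.3]
tcp_rot: [3.142, -0.0, -0.005]
ft_force: [0.2, 0.3, -5.6]
opening: 0.526
grip_force: 30.0
```

Call:
move_arm(
  commands=[
    [[0, 0, -0.1], [0, 0, 0], 0],
    [[0, 0, -0.1], [0, 0, 0], 0],
    [[0, 0, 0], [0, 0, 0], 0],
  ],
)

```text
t: 9.85
eef_pos: [561.3, 26.6, 37.2]
tcp_rot: [3.142, 0.0, -0.005]
ft_force: [-0.3, 0.3, -6.1]
opening: 0.526
grip_force: 30.0
```

Call:
move_arm(
  commands=[
    [[0, 0, -0.1], [0, 0, 0], 0],
    [[0, 0, 0], [0, 0, 0], 0],
  ],
)

```text
t: 10.05
eef_pos: [561.4, 26.5, 36.9]
tcp_rot: [3.141, -0.0, -0.005]
ft_force: [-2.1, 0.3, 3.4]
opening: 0.527
grip_force: 30.0
```

Contact at 36.9, as predicted. I'll release, wait and rise.

Call:
move_arm(
  commands=[
    [[0, 0, 0], [0, 0, 0], 1],
    [[0, 0, 0], [0, 0, 0], 1],
    [[0, 0, 0], [0, 0, 0], 1],
    [[0, 0, 0], [0, 0, 0], 1],
    [[0, 0, 0], [0, 0, 0], 1],
    [[0, 0, 0], [0, 0, 0], 1],
    [[0, 0, 1], [0, 0, 0], 1],
    [[0, 0, 3], [0, 0, 0], 1],
    [[0, 0, 4], [0, 0, 0], 1],
    [[0, 0, 4], [0, 0, 0], 1],
  ],
)

```text
t: 11.05
eef_pos: [561.1, 26.5, 158.2]
tcp_rot: [3.142, 0.001, -0.005]
ft_force: [-0.1, 0.4, -1.0]
opening: 1.0
grip_force: 0.0
```

Call:
move_arm(
  commands=[
    [[0, 0, 4], [0, 0, 0], 1],
    [[0, 0, 4], [0, 0, 0], 1],
    [[0, 0, 4], [0, 0, 0], 1],
    [[0, 0, 4], [0, 0, 0], 1],
    [[0, 0, 0], [0, 0, 0], 1],
  ],
)

```text
t: 11.55
eef_pos: [562.6, 26.5, 322.5]
tcp_rot: [3.141, -0.009, -0.005]
ft_force: [-0.3, 0.2, -0.2]
opening: 0.999
grip_force: 0.0
```

```bash
python3 look.py w5
python3 - <<'E'
from h import *
ci=dict(np.load("pics/w5.npz"));im=cv2.imread("pics/w5.png")
g=cv2.cvtColor(im,cv2.COLOR_BGR2GRAY)
def blob(m,seed,z,n):
    k,l=cv2.connectedComponents(m.astype(np.uint8));i=l[seed[1],seed[0]]
    c=max(cv2.findContours((l==i).astype(np.uint8),0,2)[0],key=cv2.contourArea)
    P=np.array([ray(ci,*p,z)[:2] for p in c[:,0].astype(float)],np.float32);print(n,cv2.boundingRect(c),cv2.minAreaRect(P))
u,v=proj(ci,(561,26,90)).round().astype(int);print(u,v,im[v,u])
blob(g>110,(u,v-12),90,"block")
a=read_camera("scene");b=read_camera("side")
for n,q,c,dx in(("scene",a,camera_info("scene"),0),("side",b,camera_info("side"),0)): print(n,proj(c,(561,26,90)))
cv2.imwrite("pics/s5.png",np.hstack([cv2.resize(im,(512,384)),cv2.resize(b[230:300,215:295][:, :53],(288,384),interpolation=cv2.INTER_CUBIC)]))
cv2.imwrite("pics/scene5.png",a);cv2.imwrite("pics/side5.png",b)
E
```

```text
11.55 [562.6  26.5 322.5] [ 3.141 -0.009 -0.005] 0.9994908966677621
[[-0.003, -0.969, -0.247, 632.417], [-1.0, 0.004, -0.001, 27.62], [0.002, 0.247, -0.969, 517.251], [0.0, 0.0, 0.0, 1.0]]
253 169 [174 196 203]
block (234, 130, 37, 78) ((560.4346313476562, 27.08354377746582), (49.67624282836914, 109.04730987548828), 89.83346557617188)
scene [253.96551858 204.28544228]
side [244.75383988 183.05976083]
```

The block is at (560.4,27.1) with yaw about 0, and its size agrees at z=90. Next I'll go above the gauge.

Call:
move_arm(
  commands=[
    [[-1.7, 2.55, 0], [0, 0, 4.7], 1],
    [[-1.7, 2.55, 0], [0, 0, 4.7], 1],
    [[-1.7, 2.55, 0], [0, 0, 4.7], 1],
    [[-1.7, 2.55, 0], [0, 0, 4.7], 1],
    [[-1.7, 2.55, 0], [0, 0, 4.7], 1],
    [[-1.7, 2.55, 0], [0, 0, 4.7], 1],
    [[-1.7, 2.55, 0], [0, 0, 4.7], 1],
    [[-1.7, 2.55, 0], [0, 0, 4.7], 1],
    [[-1.7, 2.55, 0], [0, 0, 4.7], 1],
    [[-1.7, 2.55, 0], [0, 0, 4.7], 1],
  ],
)

```text
t: 12.7
eef_pos: [390.1, 282.2, 315.0]
tcp_rot: [-3.141, 0.003, 0.819]
ft_force: [0.4, -0.5, 0.3]
opening: 1.002
grip_force: 0.0
```

Call:
move_arm(
  commands=[
    [[0, 0, 0], [0, 0, 0], 1],
    [[0, 0, 0], [0, 0, 0], 1],
  ],
)

```text
t: 12.9
eef_pos: [390.8, 281.6, 315.3]
tcp_rot: [-3.141, 0.002, 0.816]
ft_force: [0.0, -0.5, -0.1]
opening: 1.0
grip_force: 0.0
```

```bash
python3 look.py w6
```

```text
12.9 [390.8 281.6 315.3] [-3.141e+00  2.000e-03  8.160e-01] 0.9996025013952046
[[0.729, -0.661, -0.177, 440.114], [-0.684, -0.704, -0.189, 335.558], [0.001, 0.259, -0.966, 509.309], [0.0, 0.0, 0.0, 1.0]]
```

View pics/w6.png

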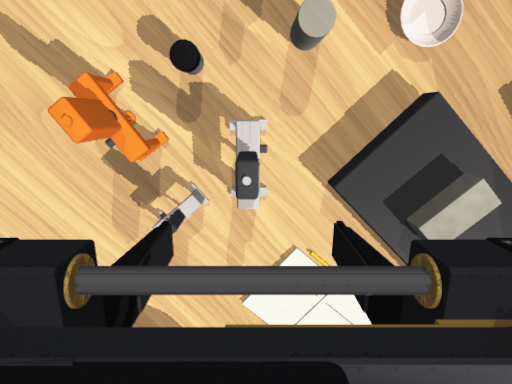

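Directly below, the gauge bar spans v 120 to 208 at u about 248. The dark box covers (237-260, 152-197), with its top button at (247,181). The feet tabs are at v about 126 and 192.

Run:
```python
from h import *
ci=dict(np.load("pics/w6.npz"))
im=cv2.imread("pics/w6.png")
print("button",ray(ci,247,181,171).round(1))
for z in(70,75,85):
    A,B=ray(ci,248,120,z),ray(ci,248.5,208,z);print(z,(A+B)[:2]/2,np.linalg.norm(A-B),np.degrees(np.arctan2(*(A-B)[1::-1])))
g=im.max(2);m=(g[140:215,225:275]<70).astype(np.uint8);ys,xs=np.nonzero(m);
k,l,st,ce=cv2.connectedComponentsWithStats(m);print([(s+[225,140,0,0,0]).tolist() for s in st[1:] if s[4]>40])
# feet tabs
F=[ray(ci,*p,5)[:2] for p in((235,126),(264,126),(234,192),(264,192))];print(np.round(F),np.mean(F,0))
print("TCP dir px at z171",proj(ci,(390.8,281.6,171)))
```

```text
button [385.3 285.4 171. ]
70 [385.77623334 285.55939623] 127.70531304290134 46.95914381257451
75 [386.3946736  286.12846057] 126.25183491258154 46.959143812574496
85 [387.63155411 287.26658925] 123.34487865194201 46.959143812574524
[[236, 152, 22, 46, 299]]
[[406. 339.]
 [440. 307.]
 [329. 262.]
 [366. 227.]] [385.43931522 283.95968219]
TCP dir px at z171 [252.87514461 180.09788577]
```

The gauge is at (385.5,285.3) with yaw 47.0°, and the bar length checks at 127.7 mm. I'll descend so the tips are at about 129 (reported z about 104).

Call:
move_arm(
  commands=[
    [[-0.53, 0.37, -1], [0, 0, 0.2], 1],
    [[0, 0, -3], [0, 0, 0], 1],
    [[0, 0, -3], [0, 0, 0], 1],
    [[0, 0, -3], [0, 0, 0], 1],
    [[0, 0, -3], [0, 0, 0], 1],
    [[0, 0, -3], [0, 0, 0], 1],
    [[0, 0, -2.5], [0, 0, 0], 1],
    [[0, 0, -1.5], [0, 0, 0], 1],
    [[0, 0, -0.5], [0, 0, 0], 1],
    [[0, 0, 0], [0, 0, 0], 1],
  ],
)

```text
t: 13.95
eef_pos: [385.8, 284.7, 110.7]
tcp_rot: [-3.141, 0.002, 0.818]
ft_force: [0.2, 0.0, -0.7]
opening: 0.997
grip_force: 0.0
```

```bash
python3 look.py w7
python3 - <<'E'
from h import *
ci=dict(np.load("pics/w7.npz"));im=cv2.imread("pics/w7.png")
g=im.max(2);s=im.astype(int).max(2)-im.astype(int).min(2)
print("pred top centre",proj(ci,(385.5,285.3,171)),"corners",[proj(ci,(385.5+np.cos(.82)*a-np.sin(.82)*b,285.3+np.sin(.82)*a+np.cos(.82)*b,171)).round().tolist() for a in(-23,23) for b in(-13,13)])
for v in range(130,265,12):
    x=np.nonzero(g[v,190:320]<80)[0]+190; print(v,x.min() if len(x) else None,x.max() if len(x) else None,len(x))
E
```

```text
13.95 [385.8 284.7 110.7] [-3.141e+00  2.000e-03  8.180e-01] 0.9970049831584694
[[0.731, -0.66, -0.176, 434.964], [-0.683, -0.706, -0.189, 338.685], [0.001, 0.258, -0.966, 304.692], [0.0, 0.0, 0.0, 1.0]]
pred top centre [252.70259187 269.65255203] corners [[279.0, 311.0], [227.0, 311.0], [281.0, 225.0], [224.0, 225.0]]
130 None None 0
142 None None 0
154 None None 0
166 None None 0
178 None None 0
190 233 268 36
202 230 271 42
214 227 274 48
226 224 277 54
238 224 276 53
250 224 276 53
262 225 275 34
```

The box spans u 224 to 276, which is centred to about 1 mm. I'll lower 6 mm and close.

Call:
move_arm(
  commands=[
    [[0, 0, -0.6], [0, 0, 0], 1],
    [[0, 0, 0], [0, 0, 0], 0],
    [[0, 0, 0], [0, 0, 0], 0],
    [[0, 0, 0], [0, 0, 0], 0],
    [[0, 0, 0], [0, 0, 0], 0],
    [[0, 0, 0], [0, 0, 0], 0],
    [[0, 0, 0], [0, 0, 0], 0],
    [[0, 0, 0], [0, 0, 0], 0],
    [[0, 0, 0], [0, 0, 0], 0],
    [[0, 0, 0], [0, 0, 0], 0],
  ],
)

```text
t: 15.0
eef_pos: [386.1, 285.2, 105.4]
tcp_rot: [3.142, 0.0, 0.819]
ft_force: [0.7, 0.1, 0.9]
opening: 0.292
grip_force: 0.0
```

Call:
move_arm(
  commands=[
    [[0, 0, 0], [0, 0, 0], 0],
    [[0, 0, 0], [0, 0, 0], 0],
    [[0, 0, 0.3], [0, 0, 0], 0],
    [[0, 0, 1], [0, 0, 0], 0],
    [[0, 0, 1], [0, 0, 0], 0],
    [[0, 0, 0], [0, 0, 0], 0],
  ],
)

```text
t: 15.6
eef_pos: [386.6, 285.6, 129.8]
tcp_rot: [3.141, -0.002, 0.819]
ft_force: [-0.9, 0.2, -9.6]
opening: 0.268
grip_force: 30.0
```

The gauge is held: 25.5 mm opening, 30 N of grip, about 9 N of weight. I'll lift it and carry it over the plate.

Call:
move_arm(
  commands=[
    [[0, 0, 1.5], [0, 0, 0], 0],
    [[0, 0, 2.5], [0, 0, 0], 0],
    [[0, 0, 3], [0, 0, 0], 0],
    [[0, 0, 3], [0, 0, 0], 0],
    [[0, 0, 1.5], [0, 0, 0], 0],
    [[0, 0, 0], [0, 0, 0], 0],
  ],
)

```text
t: 16.2
eef_pos: [386.6, 285.5, 245.2]
tcp_rot: [3.14, -0.004, 0.819]
ft_force: [1.1, 0.0, -10.5]
opening: 0.275
grip_force: 30.0
```

Call:
move_arm(
  commands=[
    [[0.7, -1, 0], [0, 0, 1.7], 0],
    [[1.2, -1.8, 0], [0, 0, 3], 0],
    [[1.5, -2.2, 0], [0, 0, 4], 0],
    [[1.5, -2.2, 0], [0, 0, 4], 0],
    [[1.5, -2.2, 0], [0, 0, 4], 0],
    [[1.5, -2.2, 0], [0, 0, 4], 0],
    [[1.5, -2.2, 0], [0, 0, 4], 0],
    [[1.5, -2.2, 0], [0, 0, 4], 0],
    [[1.5, -2.2, 0], [0, 0, 4], 0],
    [[1.5, -2.2, 0], [0, 0, 4], 0],
  ],
)

```text
t: 17.2
eef_pos: [524.9, 80.2, 241.7]
tcp_rot: [-3.139, 0.0, 1.462]
ft_force: [0.2, 0.4, -9.5]
opening: 0.272
grip_force: 30.0
```

Call:
move_arm(
  commands=[
    [[1.5, -2.2, 0], [0, 0, 4], 0],
    [[1.2, -2, 0], [0, 0, 2.3], 0],
    [[0.8, -1.4, 0], [0, 0, 0], 0],
    [[0, 0, 0], [0, 0, 0], 0],
    [[0, 0, 0], [0, 0, 0], 0],
  ],
)

```text
t: 17.7
eef_pos: [559.6, 25.3, 242.4]
tcp_rot: [-3.14, -0.0, 1.568]
ft_force: [-1.0, 0.7, -10.2]
opening: 0.272
grip_force: 30.0
```

Call:
move_arm(
  commands=[
    [[0.1, 0.15, -1], [0, 0, 0.1], 0],
    [[0, 0, -1.5], [0, 0, 0], 0],
    [[0, 0, -1.5], [0, 0, 0], 0],
    [[0, 0, -1.2], [0, 0, 0], 0],
    [[0, 0, -1], [0, 0, 0], 0],
    [[0, 0, -0.8], [0, 0, 0], 0],
    [[0, 0, -0.6], [0, 0, 0], 0],
    [[0, 0, -0.3], [0, 0, 0], 0],
    [[0, 0, 0], [0, 0, 0], 0],
  ],
)

```text
t: 18.6
eef_pos: [561.2, 26.8, 164.3]
tcp_rot: [3.141, -0.0, 1.571]
ft_force: [-1.3, 1.7, -7.5]
opening: 0.271
grip_force: 30.0
```

Call:
move_arm(
  commands=[
    [[0, 0, -0.2], [0, 0, 0], 0],
    [[0, 0, 0], [0, 0, 0], 0],
  ],
)

```text
t: 18.8
eef_pos: [561.3, 26.7, 162.5]
tcp_rot: [3.141, 0.0, 1.571]
ft_force: [-0.9, 0.3, -7.5]
opening: 0.273
grip_force: 30.0
```

The force fell by about 2 N, so the sprung foot is on the block. I'll continue in small steps.

Call:
move_arm(
  commands=[
    [[0, 0, -0.2], [0, 0, 0], 0],
    [[0, 0, -0.2], [0, 0, 0], 0],
    [[0, 0, 0], [0, 0, 0], 0],
  ],
)

```text
t: 19.1
eef_pos: [561.3, 26.7, 158.2]
tcp_rot: [3.141, 0.0, 1.571]
ft_force: [0.8, -0.3, -6.7]
opening: 0.274
grip_force: 30.0
```

Call:
move_arm(
  commands=[
    [[0, 0, -0.1], [0, 0, 0], 0],
    [[0, 0, -0.1], [0, 0, 0], 0],
    [[0, 0, 0], [0, 0, 0], 0],
  ],
)

```text
t: 19.4
eef_pos: [561.2, 26.7, 156.3]
tcp_rot: [3.141, 0.0, 1.571]
ft_force: [1.0, 0.8, -7.1]
opening: 0.273
grip_force: 30.0
```

Call:
move_arm(
  commands=[
    [[0, 0, -0.1], [0, 0, 0], 0],
    [[0, 0, 0], [0, 0, 0], 0],
  ],
)

```text
t: 19.6
eef_pos: [561.3, 26.6, 155.7]
tcp_rot: [3.141, 0.0, 1.571]
ft_force: [0.6, -1.1, -2.6]
opening: 0.268
grip_force: 30.0
```

Call:
move_arm(
  commands=[
    [[0, 0, -0.1], [0, 0, 0], 0],
    [[0, 0, 0], [0, 0, 0], 0],
  ],
)

```text
t: 19.8
eef_pos: [561.4, 26.4, 155.5]
tcp_rot: [3.14, 0.0, 1.571]
ft_force: [-1.1, -2.9, 6.4]
opening: 0.272
grip_force: 30.0
```

The legs are on the plate at 155.5, as predicted. I'll release and go straight up.

Call:
move_arm(
  commands=[
    [[0, 0, 0], [0, 0, 0], 1],
    [[0, 0, 0], [0, 0, 0], 1],
    [[0, 0, 0], [0, 0, 0], 1],
    [[0, 0, 0], [0, 0, 0], 1],
    [[0, 0, 0], [0, 0, 0], 1],
    [[0, 0, 0], [0, 0, 0], 1],
    [[0, 0, 0], [0, 0, 0], 1],
    [[0, 0, 0], [0, 0, 0], 1],
    [[0, 0, 0.5], [0, 0, 0], 1],
    [[0, 0, 2], [0, 0, 0], 1],
  ],
)

```text
t: 20.8
eef_pos: [560.3, 26.8, 178.4]
tcp_rot: [-3.138, -0.0, 1.571]
ft_force: [-0.6, 0.1, 0.6]
opening: 0.988
grip_force: 0.0
```

Call:
move_arm(
  commands=[
    [[0, 0, 3], [0, 0, 0], 1],
    [[0, 0, 3], [0, 0, 0], 1],
    [[0, 0, 3], [0, 0, 0], 1],
    [[0, 0, 3], [0, 0, 0], 1],
    [[0, 0, 2], [0, 0, 0], 1],
    [[0, 0, 0], [0, 0, 0], 1],
  ],
)

```text
t: 21.4
eef_pos: [561.8, 26.7, 322.4]
tcp_rot: [3.136, 0.0, 1.571]
ft_force: [1.1, -0.6, -0.1]
opening: 1.002
grip_force: 0.0
```

```bash
python3 look.py w8
python3 - <<'E'
from h import *
ci=dict(np.load("pics/w8.npz"));im=cv2.imread("pics/w8.png")
# box top (dark) and bar: compare with prediction
def pr(x,y,z): return proj(ci,(x,y,z)).round().tolist()
X,Y=560.8,26.9
print("box top pred",[pr(X+b,Y+a,221) for a in(-23,23) for b in(-13,13)],"bar far end pred",pr(X-17,Y+64,120),pr(X+17,Y+64,120),"block ends",pr(X+55,Y+25,90),pr(X-55,Y+25,90))
hsv=cv2.cvtColor(im,cv2.COLOR_BGR2HSV);g=im.max(2)
for v in range(60,262,10):
    row=g[v,140:380]>95;x=np.nonzero(row)[0]+140
    d=np.flatnonzero(np.diff(np.r_[0,row.astype(int),0]))+140; print(v,d.tolist())
print(state()["eef_pos"])
E
```

```text
21.4 [561.8  26.7 322.4] [3.136 0.    1.571] 1.0023527195322144
[[1.0, 0.0, 0.006, 560.415], [0.002, -0.966, -0.258, 100.064], [0.006, 0.258, -0.966, 516.501], [0.0, 0.0, 0.0, 1.0]]
box top pred [[238.0, 212.0], [264.0, 212.0], [237.0, 167.0], [264.0, 167.0]] bar far end pred [237.0, 121.0] [264.0, 121.0] block ends [291.0, 149.0] [211.0, 149.0]
60 [140, 221, 316, 380]
70 [140, 177, 316, 380]
80 [140, 178, 316, 380]
90 [140, 179, 316, 380]
100 [140, 180, 316, 380]
110 [140, 181, 316, 380]
120 [140, 181, 315, 380]
130 [140, 182, 231, 238, 239, 272, 315, 380]
140 [140, 183, 239, 265, 315, 380]
150 [140, 184, 211, 234, 239, 265, 272, 290, 315, 365, 375, 380]
160 [140, 185, 211, 235, 239, 241, 262, 290, 314, 363, 373, 380]
170 [140, 186, 211, 235, 265, 289, 314, 362, 371, 380]
180 [140, 187, 212, 235, 265, 289, 314, 360, 369, 380]
190 [140, 188, 246, 257, 264, 266, 314, 358, 367, 380]
200 [140, 188, 232, 239, 264, 271, 314, 356, 360, 363, 364, 380]
210 [140, 189, 239, 264, 313, 354, 362, 380]
220 [140, 190, 313, 352, 360, 380]
230 [140, 152, 172, 191, 313, 334, 358, 380]
240 [172, 192, 313, 333, 366, 380]
250 [173, 193, 312, 332, 378, 380]
260 [170, 335]
[561.26357652  26.73513923 320.37804618]
```

The measurements match the prediction: the box-top button is at (251,190), the bar is at u 239 to 265, and the block is at u 211 to 290. The gauge stands upright, centred on the block. I'll hand it in.

```bash
python3 -c "
from h import *
print(env.job_done())"
```

```text
the job is handed in; nothing more can be done
None
```

I laid the thick block flat on the granite plate and stood the bridge gauge astride it, released and centred to within a few millimetres; the job is handed in, but no verdict was returned.

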